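# Complete a pair of curtain-pole ends and close the carton

## Task

Take the round-headed curtain-pole end out of the sloped rack (the light bar overhead means reaching in at a slant) and lay it gently, not dropped, flat in the empty half of the carton, alongside its twin and with its head at the same end. Then fold the carton's lid fully shut. Leave the other pole ends, the twin and the things on the bench where they are.

Things in the scene. Friction and masses are not known exactly. Their poses are not given: they have to be found in the camera images.
- disc: the pole end to pick, plain aluminium, about 0.2 kg: flat disc head 60 mm across centred at x = -32.5 mm, straight stem 26 mm wide from the disc to x = +62.5 mm. 125 mm long, 24 mm thick. Origin on the underside at mid-length; +x along the stem away from the head, z out of the upper face. Lies flat in one of the rack's three compartments, head at the low end, stem up the slope
- disc_head (a point): centre of the disc head of that pole end, at mid-thickness (12 mm above its underside)
- disc_grip (a point): a good place to grip it: on the stem, 20 mm from the origin towards the stem's end, at mid-thickness; grip across the 26 mm width
- square: another pole end of the same material in the rack, with a 56 mm square head; leave it. 125 mm long, 24 mm thick. Origin on the underside at mid-length; +x along the stem away from the head, z out of the upper face. 
- tee: another pole end of the same material in the rack, with a cross-bar head 24 x 76 mm (a T); leave it. 125 mm long, 24 mm thick. Origin on the underside at mid-length; +x along the stem away from the head, z out of the upper face. 
- rack: fixed dark steel rack, 306 mm wide (y), 150 mm deep (x); origin at the centre of its underside, -x its low front, z up. Three compartments centred at y = -100, 0, +100 mm, 94 mm wide inside; floor sloping up at 35 degrees from (x -75, z 22) to (x 60, z 117) mm; walls 34 mm and front lip 22 mm high, square to the floor
- rack_light (a point): centre of the underside of the light bar fixed above the rack. The bar lies along the rack's y, 340 mm long, 30 mm deep (rack x -29 to +1 mm), rack z 226 to 250 mm; side arms at rack y = -163 and +163 mm run back from it to posts at rack x = 72 mm. A gripper pointing straight down over the pole ends hits it
- carton: fixed cardboard carton, outside 210 (x) x 165 (y) x 50 mm high, walls and floor 5 mm; origin at the centre of its underside. A divider at x = 0 makes two compartments, each 97 (x) x 155 (y) mm inside: the -x one is empty, the +x one (beside the lid's hinge) holds the twin. Pole ends lie along y, heads towards -y
- mate: the twin: an identical round-headed pole end already lying in the carton's +x compartment; leave it. 125 mm long, 24 mm thick. Origin on the underside at mid-length; +x along the stem away from the head, z out of the upper face. 
- lid (a joint): hinge of the carton's lid, rad: 0 = shut flat on the carton, about 1.5 = standing straight up, at most 1.9; a slightly stiff crease that stays where it is left (about 1 N at the edge moves it). The lid is a 210 x 165 mm cardboard panel 4 mm thick
- lid_hinge (a point): middle of the lid's hinge line, on the carton's +x top rim (carton x = 105, z = 50.5 mm); the hinge line runs along the carton's y
- lid_edge (a point): middle of the lid's free edge, 210 mm from the hinge, on its outer face
- tape_roll: loose cardboard tape roll, 100 mm across, 48 mm high, on the bench; leave it. Origin centre of its underside
- driver: loose screwdriver lying on the bench, 210 mm long; leave it
- glue: loose glue bottle standing on the bench, 60 mm across, 150 mm high; leave it. Origin centre of its underside
- curtain_pack: packed curtain lying on the bench, 170 x 240 x 35 mm; leave it. Origin centre of its underside
There are look-alikes about, which are no part of the job. What is shaped like the mate but pink is not meant. What is shaped like the disc but turquoise is not meant.

How it is judged:
By the outcome, as a careful person would: the job done as asked, in the order asked, and still so for the second after the job is handed in, with the robot touching nothing.
It also fails if it takes over 58 s, if anything falls off the work surface, if the arm or the gripper's body presses on something with over 40 N, if the wrist force passes 120 N, or if a joint passes its speed limit or range.

## Robot

A 7-joint arm with a two-finger parallel gripper is mounted at the origin on the work surface. World frame = base frame: x ahead of the robot, y to its left, z up, the work surface at z = 0. Lengths are in m, angles in rad, forces in N, time in s.
With the tool pointing down it reaches from about 0.4 to 0.9 m from the base axis. Payload 5.5 kg.
Tool frame: the origin (TCP) lies midway between the tips of the shut fingers; the grasp point (between the pads) lies behind it (ctrl.pinch_z is the z of the grasp point in the tool frame, in m); z points along the fingers, y is the direction in which the jaws open and shut (so a half turn about z gives the same grasp; the last joint's range is limited). The gripper opens to 92 mm and grips with 3 to 60 N. Pads are 19 mm wide; open, the fingers measure 130 mm over their backs; the gripper's body (75 mm by 190 mm) begins 47 mm behind the grasp point.
Start: joints at [-0.967, 0.501, -0.427, 1.55, 0.221, 1.138, -0.21], TCP at [0.217, 0.613, 0.227] pointing down, gripper open.
Joint ranges: [-2.88, 2.88], [-0.31, 2.03], [-1.54, 1.56], [0.2, 2.42], [-1.41, 4.55], [0.19, 2.02], [-2.57, 2.57]. Speed limits (rad/s): [2.57, 2.57, 3.14, 3.14, 3.14, 3.14, 3.14].

## Interface

Orientations are given as a unit quaternion [w, x, y, z].
In Python, from bench import ctrl gives the robot as it stands.
- The arm moves only by the shell command python3 -m pendant 'ROWS'. ROWS is JSON, one flat list of numbers, 7 for each row, row after row: the shift along the tool's x, y, z in m, then the turn, a rotation vector about the tool's x, y, z in rad, then the opening, from 0 (shut) to 1 (fully open). A call has 1 to 12 rows; each row shifts and turns the commanded pose from where the row before left it, along the tool's axes as they then stand; what a row does not reach is not made up. A row lasts 1/10 s, in which the tool goes at most 50 mm and 8.59 degrees, less where a joint would pass 70% of its speed; a pose out of reach is approached as far as the arm can. A call is refused whole if a number of a shift passes 0.05 or a number of a turn 0.15, either way. A call with a gripper value outside its range is refused whole. The fingers move at their own pace and stop on an object; the grip force is fixed at half the most. Time passes only in rows, so rows that do not move let the fingers close. It gives the time, the measured TCP pose, the force and the opening at its end, in the units of the state.
- ctrl.state(): the state, without advancing time (a new reading comes with each control period).
- ctrl.capture(name): name is "scene" or "top"; returns (picture, depth): 480x640x3 uint8, red, green, blue; 480x640 float32, m along the optical axis (not along the pixel's ray), 0 where there is no reading.
- ctrl.get_calibration(name): a dict with "fx", "fy", "cx", "cy" (pixels), "world_from_camera" (4x4, takes a point from camera to world coordinates). Camera axes: x right, y up, looking along -z (the intrinsics and any distortion apply to the point x, -y, -z); pixel columns grow to the right and rows downward; lengths in m; the calibration is good to about 2 mm. A picture is of the moment at which its call begins. get_calibration takes no time and is no camera call.
- ctrl.hand_in(): hands the job in, once; it reports no verdict.
Trained networks look in the newest picture that a camera, given by its name, has taken for a name from the list of things; names that differ only in an ending like _2 or _b are one class to them, and where a whole thing is asked for, a point or a joint stands for the part that bears it (a point fixed in the world has none). Each returns a list of dicts, best first, with "p" (0 to 1); they miss things now and then, are a little off and sometimes report something else, mostly with a low value. They report only what shows in the picture. A call takes as long as a camera call. They do not tell look-alikes from the thing itself.
- ctrl.silhouettes(target, camera): "region" (480x640 bool, what is visible of it) and "pixel" ([column, row] in pixels, amid what is visible of it).
The state is a dict: "t": time; "joint_pos": joint angles; "qvel": joint speeds; "tau": joint torques, N m; "eef_pos": TCP position; "ee_rot": TCP orientation; "force": force on the tool from outside, world axes, zero at the start; "moment": the same for the moment, N m; "finger_gap": finger opening in m.
Only numpy, scipy, OpenCV 4.12 (cv2) and the standard library are available. Lean on these libraries where they do the work, as an engineer would, in place of code of your own. Each camera call takes 0.05 s, during which the arm holds its last target. There are 200 camera calls.

## Working session

There is one attempt and no reset: what is moved stays moved. The work goes in short steps, Python scripts to look and compute and a shell command to move; the robot and the scene stay as the last step left them, time stands still between calls to the robot, and variables do not carry over. Pictures are saved under pics/ and viewed, about 8 in all and at most 12, crops included, and the job is handed in when it is done.

```bash
mkdir -p pics; ls; python3 - <<'E'
from bench import ctrl
import cv2,numpy as np
for n in("scene","top"):
    p,d=ctrl.capture(n); cv2.imwrite(f"pics/{n}0.png",p[...,::-1]); np.save(f"pics/{n}0.npy",d)
    print(n,ctrl.get_calibration(n))
print(ctrl.state(),ctrl.pinch_z)
E
```

```text
pics
scene {'fx': 569.0215259242543, 'fy': 569.0215259242543, 'cx': 318.64624955347824, 'cy': 240.47723197398992, 'world_from_camera': array([[-0.1881945 , -0.82652168,  0.53051365,  1.3119573 ],
       [ 0.9821306 , -0.15921324,  0.10035252,  0.12529552],
       [ 0.00152127,  0.53991949,  0.84171529,  1.33599673],
       [ 0.        ,  0.        ,  0.        ,  1.        ]])}
top {'fx': 492.8432115441023, 'fy': 492.8432115441023, 'cx': 320.0322052513795, 'cy': 251.78032707820432, 'world_from_camera': array([[-0.00423991,  0.99773364, -0.06715359,  0.51091916],
       [-0.99979949, -0.0055438 , -0.019242  , -0.02063194],
       [-0.01957067,  0.06705854,  0.99755709,  1.33982899],
       [ 0.        ,  0.        ,  0.        ,  1.        ]])}
{'t': 0.1, 'joint_pos': array([-0.96681699,  0.50173791, -0.42677885,  1.5513395 ,  0.22080696,
        1.13831362, -0.21029644]), 'qvel': array([-9.87464434e-04, -2.12124234e-03, -2.85680189e-03, -3.41122151e-03,
       -1.08989645e-03,  1.50861314e-03, -7.86094816e-05]), 'tau': array([-1.07838152e-02, -5.67878401e+01, -5.83850250e+00, -2.79907054e+01,
       -6.90167234e-02,  2.42112495e-02,  4.08992503e-05]), 'eef_pos': array([0.21708997, 0.61200531, 0.22579217]), 'ee_rot': array([-1.65502047e-04,  1.69552280e-01,  9.85520807e-01, -8.57855970e-04]), 'force': array([-0.81501097,  0.34901456,  0.08195706]), 'moment': array([ 0.05002235, -0.03966784, -0.03774952]), 'finger_gap': 0.09195882642742141} -0.0188
```

View pics/scene0.png

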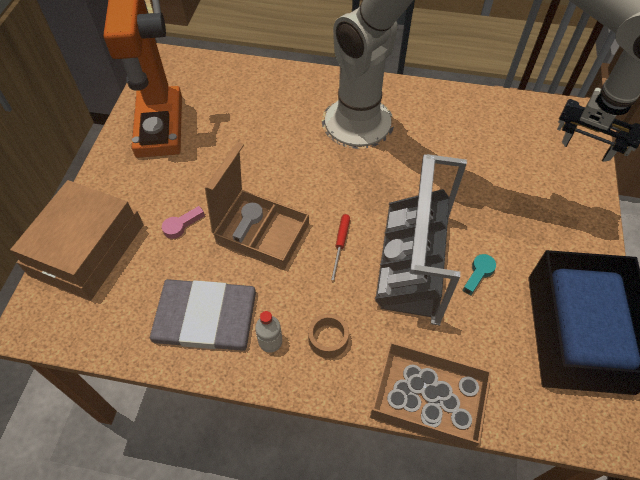

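View pics/top0.png

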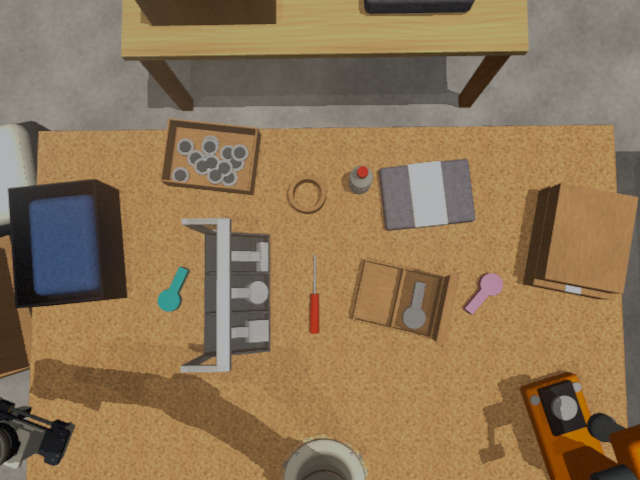

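Candidates for the disc in the top view: the disc in the rack's middle compartment (258,293), the mate in the carton (415,318), turquoise (170,298) and pink (490,285). The square (258,331) and the tee (262,256) are the rack's other heads. The description fits the plain aluminium one at (258,293). Next I measure and check it in a crop.

```bash
cat > h.py <<'E'
from bench import ctrl
import cv2,numpy as np
def cloud(n,d):
    c=ctrl.get_calibration(n); v,u=np.mgrid[:480,:640]
    P=np.stack([(u-c['cx'])/c['fx']*d,-(v-c['cy'])/c['fy']*d,-d],-1)
    T=c['world_from_camera']; W=P@T[:3,:3].T+T[:3,3]; W[d==0]=np.nan
    return W
def proj(n,p):
    c=ctrl.get_calibration(n);T=np.linalg.inv(c['world_from_camera']);q=T[:3,:3]@np.asarray(p)+T[:3,3]
    return c['cx']-c['fx']*q[0]/q[2], c['cy']+c['fy']*q[1]/q[2]
E
python3 - <<'E'
from h import *
np.set_printoptions(precision=4,suppress=True)
out={}
for n in("scene","top"):
    p,d=ctrl.capture(n); W=cloud(n,d); np.save(f"pics/W{n}.npy",W)
    bg=W[(abs(W[...,2])<.02)]; print(n,"bench z",np.median(bg[:,2]))
    for t in("disc","mate","carton","rack","lid"):
        for s in ctrl.silhouettes(t,n)[:4]:
            r=s['region']; Q=W[r]; Q=Q[~np.isnan(Q[:,0])]
            print(n,t,round(s['p'],2),np.round(s['pixel']),r.sum(),"med",np.median(Q,0),"lo",np.percentile(Q,3,0),"hi",np.percentile(Q,97,0))
            k=f"{n}_{t}"
            if k not in out or t in('disc','mate'):
                out[k+f"_{int(s['pixel'][0])}"]=r
np.savez("pics/sil.npz",**out)
p,d=ctrl.capture("scene");a=cv2.resize(p[150:320,190:470],(800,486),interpolation=cv2.INTER_CUBIC)
cv2.imwrite("pics/crop1.png",a[...,::-1])
E
```

```text
scene bench z 0.0003304500193965776
scene disc 0.82 [478. 270.] 681 med [0.4941 0.4029 0.024 ] lo [0.4487 0.3725 0.0023] hi [0.5607 0.4409 0.0301]
scene disc 0.59 [397. 249.] 563 med [0.5004 0.1864 0.0654] lo [0.4698 0.1522 0.0434] hi [0.5938 0.2591 0.2472]
scene mate 0.8 [180. 222.] 654 med [ 0.4973 -0.4237  0.0216] lo [ 0.4458 -0.4644  0.0015] hi [ 0.5394 -0.3785  0.0284]
scene mate 0.79 [248. 220.] 640 med [ 0.4494 -0.2409  0.0271] lo [ 0.4033 -0.265   0.0056] hi [ 0.5187 -0.2098  0.0336]
scene mate 0.2 [267. 334.] 841 med [ 0.8024 -0.0907  0.097 ] lo [ 0.7763 -0.1204  0.0102] hi [ 0.818  -0.068   0.1503]
scene carton 0.69 [254. 223.] 5782 med [ 0.4721 -0.2293  0.0327] lo [ 0.384  -0.3055  0.    ] hi [ 0.5696 -0.0906  0.2589]
scene carton 0.54 [248. 218.] 612 med [ 0.4494 -0.241   0.0273] lo [ 0.4043 -0.2639  0.0063] hi [ 0.5187 -0.2097  0.0336]
scene rack 0.86 [428. 248.] 7499 med [0.5428 0.2379 0.1064] lo [0.3313 0.1492 0.002 ] hi [0.6617 0.3114 0.2529]
scene rack 0.7 [223. 186.] 1881 med [ 0.4612 -0.2857  0.1696] lo [ 0.377  -0.3111  0.0523] hi [ 0.5349 -0.257   0.2614]
scene l
[... 699 characters left out ...]
293]
top mate 0.69 [360. 176.] 554 med [ 0.7774 -0.0992  0.1017] lo [ 0.7592 -0.1276  0.0147] hi [ 0.8078 -0.0749  0.1514]
top mate 0.56 [417. 313.] 670 med [ 0.4438 -0.2473  0.029 ] lo [ 0.4021 -0.2675  0.0161] hi [ 0.5123 -0.2182  0.0337]
top carton 0.93 [398. 299.] 5545 med [ 0.4773 -0.2112  0.0074] lo [ 0.3878 -0.3081  0.0003] hi [ 0.5591 -0.0997  0.2609]
top carton 0.39 [253. 291.] 577 med [0.4933 0.1757 0.0646] lo [0.4676 0.1462 0.0428] hi [0.5193 0.2227 0.0978]
top rack 0.85 [226. 293.] 7258 med [0.4877 0.2179 0.1101] lo [0.3301 0.1431 0.0292] hi [0.6547 0.2955 0.2522]
top lid 0.64 [442. 307.] 1071 med [ 0.4555 -0.2834  0.258 ] lo [ 0.3828 -0.3156  0.0528] hi [ 0.5314 -0.2567  0.2629]
```

View pics/crop1.png

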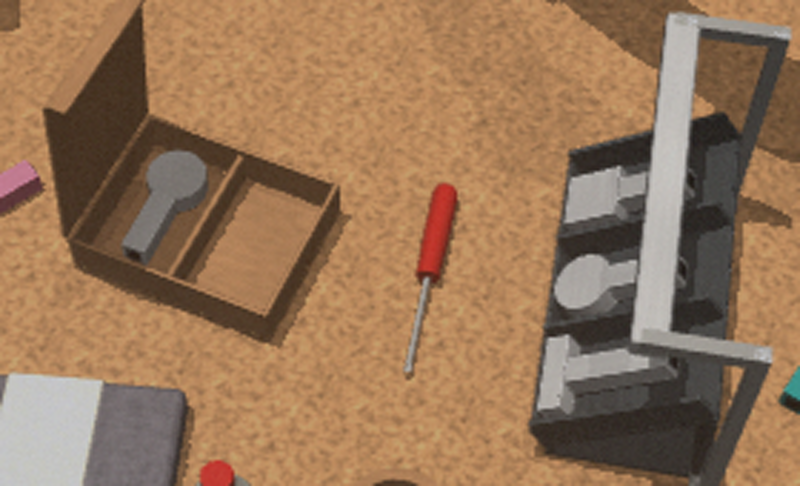

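The crop confirms the choice: the plain round-headed one at crop (590,283) is in the middle compartment, between the square (600,195) and the tee (570,370). The two cameras disagree by about 6-8 mm, so I hold both against the robot itself and fit the poses.

```bash
python3 - <<'E'
from h import *
from scipy.optimize import least_squares as LS
from scipy.spatial.transform import Rotation as R
np.set_printoptions(precision=4,suppress=True)
s=ctrl.state(); Rt=R.from_quat(np.roll(s['ee_rot'],-1)).as_matrix()
for n in("scene","top"):
    W=np.load(f"pics/W{n}.npy").reshape(-1,3); W=W[~np.isnan(W[:,0])]
    r=np.hypot(W[:,0],W[:,1])
    for z0 in(.005,.02,.04,.06):
        b=W[(r<.14)&(abs(W[:,2]-z0)<.006)]
        if len(b)>20:
            f=LS(lambda q:np.hypot(b[:,0]-q[0],b[:,1]-q[1])-q[2],[0,0,.08],loss='soft_l1',f_scale=.003); print(n,'base z',z0,len(b),f.x,f.cost)
    T=(W-s['eef_pos'])@Rt
    for lo,hi in((-.015,.01),(-.04,-.015),(-.1,-.06),(-.15,-.1)):
        g=T[(abs(T[:,0])<.12)&(abs(T[:,1])<.16)&(T[:,2]>lo)&(T[:,2]<hi)]
        if len(g)>5: print(n,'tool',lo,hi,len(g),np.percentile(g,[2,98],axis=0))
# look-alike template difference: fit plan pose of the flat ones by template
S=np.load("pics/sil.npz"); print(S.files)
E
```

```text
scene base z 0.005 1417 [-0.0068  0.0008  0.1194] 0.04349294465594757
scene base z 0.02 517 [-0.0071  0.0019  0.085 ] 0.009307919703351776
scene base z 0.04 152 [-0.0029  0.0021  0.0699] 0.0004265117059820822
scene base z 0.06 140 [-0.0028  0.002   0.067 ] 0.000382928566304749
scene tool -0.015 0.01 42 [[-0.0123 -0.0562 -0.0147]
 [ 0.0032  0.0603 -0.0002]]
scene tool -0.04 -0.015 124 [[-0.0135 -0.0618 -0.0398]
 [ 0.0061  0.0631 -0.0154]]
scene tool -0.1 -0.06 732 [[-0.0373 -0.0854 -0.0996]
 [ 0.0263  0.0868 -0.0693]]
scene tool -0.15 -0.1 1365 [[-0.0349 -0.091  -0.1421]
 [ 0.0326  0.0887 -0.1008]]
top base z 0.005 1850 [-0.0044 -0.002   0.1189] 0.058002488476573126
top base z 0.02 557 [-0.0041 -0.0036  0.0818] 0.007394733120277145
top base z 0.04 130 [-0.0008 -0.0036  0.0695] 8.286282865381947e-05
top base z 0.06 128 [-0.0014 -0.0035  0.0669] 8.290499881350709e-05
top tool -0.015 0.01 45 [[-0.0121 -0.0586 -0.0145]
 [-0.0003  0.0541  0.0037]]
top tool -0.04 -0.015 48 [[-0.012   0.0413 -0.0378]
 [ 0.0081  0.0586 -0.0151]]
top tool -0.1 -0.06 674 [[-0.0373 -0.0975 -0.0995]
 [ 0.0275  0.0679 -0.0663]]
top tool -0.15 -0.1 1398 [[-0.0345 -0.0983 -0.1447]
 [ 0.0323  0.0377 -0.1013]]
['scene_disc_477', 'scene_disc_396', 'scene_mate_180', 'scene_mate_248', 'scene_mate_266', 'scene_carton_254', 'scene_carton_248', 'scene_rack_428', 'scene_rack_222', 'scene_lid_224', 'scene_lid_397', 'scene_lid_399', 'top_disc_252', 'top_disc_174', 'top_mate_485', 'top_mate_360', 'top_mate_417', 'top_carton_398', 'top_carton_253', 'top_rack_226', 'top_lid_441']
```

```bash
cat > fit.py <<'E'
from h import *
from scipy.optimize import least_squares as LS
def sdf(q):   # pole end outline, local x,y
    d1=np.hypot(q[:,0]+.0325,q[:,1])-.030
    a=np.abs(q-np.array([.01875,0]))-np.array([.04375,.013])
    d2=np.hypot(*np.maximum(a,0).T)+np.minimum(a.max(1),0)
    return np.minimum(d1,d2)
def fitpole(W,mask,org,ex,ey,ez,h,tol=.005,x0=(0,0,0)):
    """edge pixels of the upper face (height h over org along ez) fitted to the outline -> (u,v,yaw) in ex,ey"""
    q=W-org; m=mask&(np.abs(q@ez-h)<tol)
    edge=m&~cv2.erode(m.astype(np.uint8),np.ones((3,3),np.uint8)).astype(bool)
    P=np.stack([q@ex,q@ey],-1); E=P[edge]; best=None
    for th in np.arange(-3,3.2,.5)+x0[2]:
        def f(p):
            c,s=np.cos(p[2]),np.sin(p[2]); d=E-p[:2]
            return sdf(np.stack([d@[c,s],d@[-s,c]],-1))+.0009
        r=LS(f,[*np.median(P[m],0),th],loss='soft_l1',f_scale=.0015,x_scale=[.01,.01,.2])
        if best is None or r.cost<best.cost: best=r
    return best.x,best.cost/len(E),len(E)
E
python3 - <<'E'
from fit import *
np.set_printoptions(precision=4,suppress=True)
S=np.load("pics/sil.npz")
I=np.eye(3)
for n,dm,mm,cm,rm,lm in(("scene","disc_396","mate_248","carton_254","rack_428","lid_224"),("top","disc_252","mate_417","carton_398","rack_226","lid_441")):
    W=np.load(f"pics/W{n}.npy"); g=lambda k:S[f"{n}_{k}"]
    # rack: light bar
    q=W[g(rm)]; b=q[(q[:,2]>.243)&(q[:,2]<.258)]
    rc=cv2.minAreaRect(b[:,:2].astype(np.float32)); 
    c=np.median(b[:,:2],0)
    # bar front edge direction: drop ends
    bb=b[abs(b[:,0]-rc[0][0])<.13]; k=np.polyfit(bb[:,0],bb[:,1],1); 
    print(n,"bar rect",rc,"bar line y=",k,"y at centre",np.polyval(k,rc[0][0]),'z',np.median(bb[:,2]),'xr',b[:,0].min(),b[:,0].max(), 'resid', np.percentile(bb[:,1]-np.polyval(k,bb[:,0]),[2,98]))
    psi=np.arctan(k[0])  # bar direction along world x rotated psi; rack y = -bar
    ry=-np.array([np.cos(psi),np.sin(psi),0]); rx=np.cross(ry,[0,0,1]); 
    a=np.radians(35); ex=rx*np.cos(a)+np.array([0,0,1])*np.sin(a); ez=-rx*np.sin(a)+np.array([0,0,1])*np.cos(a)
    ctr=np.array([rc[0][0],np.polyval(k,rc[0][0]),0])+rx*.014  # rack origin: bar mid at x=-14
    org=ctr-rx*.075+np.array([0,0,.022])
    print("  rack origin",ctr,"psi",psi)
    m=g(dm); d=W[m]; h=(d-org)@ez; print("  disc height over floor pct",np.percentile(h,[5,25,50,75,95]))
    h0=np.median(h)
    x,c,N=fitpole(W,m,org,ex,ry,ez,h0); P=org+ex*x[0]+ry*x[1]+ez*(h0-.012)
    print("  disc uv yaw",x,c,N,"centre(mid thick)",P)
    ax=ex*np.cos(x[2])+ry*np.sin(x[2]); print("  axis",ax,"head",P-.0325*ax,"grip",P+.02*ax,"ez",ez)
    m=g(mm); h0=np.median(W[m][:,2]); x,c,N=fitpole(W,m,np.zeros(3),*I,h0); print("  mate",x,np.degrees(x[2]),c,N,h0)
    q=W[g(cm)]; b=q[(q[:,2]>.044)&(q[:,2]<.055)]; print("  carton rim",cv2.minAreaRect(b[:,:2].astype(np.float32)),np.median(b[:,2]),len(b))
    l=W[g(lm)]; l=l[~np.isnan(l[:,0])]; c0=l.mean(0); v=np.linalg.svd(l-c0,full_matrices=False)[2][2]; print("  lid normal",v,c0,'top',l[:,2].max())
E
```

```text
scene bar rect ((0.49295926094055176, 0.2593521773815155), (0.345124214887619, 0.10772866755723953), 0.4568093419075012) bar line y= [0.0069 0.2171] y at centre 0.22054631393508112 z 0.25023081733993646 xr 0.3199858541299416 0.6657999275188882 resid [-0.0144  0.0146]
  rack origin [0.4929 0.2345 0.    ] psi 0.0069394851075687
  disc height over floor pct [nan nan nan nan nan]
  return _methods._mean(a, axis=axis, dtype=dtype,
  ret = um.true_divide(
Traceback (most recent call last):
  File "fit.py", line 17, in fitpole
    r=LS(f,[*np.median(P[m],0),th],loss='soft_l1',f_scale=.0015,x_scale=[.01,.01,.2])
ValueError: Initial guess is outside of provided bounds
```

```bash
sed -i 's/\*np.median(P\[m\],0)/*np.nanmedian(P[m],0)/' fit.py
cat > run.py <<'E'
from fit import *
np.set_printoptions(precision=4,suppress=True)
S=np.load("pics/sil.npz")
I=np.eye(3)
for n,dm,mm,cm,rm,lm in(("scene","disc_396","mate_248","carton_254","rack_428","lid_224"),("top","disc_252","mate_417","carton_398","rack_226","lid_441")):
    W=np.load(f"pics/W{n}.npy"); g=lambda k:S[f"{n}_{k}"]
    q=W[g(rm)]; b=q[(q[:,2]>.243)&(q[:,2]<.258)]
    rc=cv2.minAreaRect(b[:,:2].astype(np.float32))
    bb=b[abs(b[:,0]-rc[0][0])<.13]; k=np.polyfit(bb[:,0],bb[:,1],1)
    psi=np.arctan(k[0]); ry=-np.array([np.cos(psi),np.sin(psi),0]); rx=np.cross(ry,[0,0,1])
    a=np.radians(35); ex=rx*np.cos(a)+I[2]*np.sin(a); ez=-rx*np.sin(a)+I[2]*np.cos(a)
    ctr=np.array([rc[0][0],np.polyval(k,rc[0][0]),0])+rx*.014
    org=ctr-rx*.075+np.array([0,0,.022])
    print(n,"bar",rc,"rack origin",ctr,"psi",psi)
    m=g(dm); h=((W-org)@ez); h0=.024; hh=h[m]; print("  height over floor pct",np.nanpercentile(hh,[5,25,50,75,95]))
    h0=np.nanmedian(hh); x,c,N=fitpole(W,m,org,ex,ry,ez,h0); P=org+ex*x[0]+ry*x[1]+ez*(h0-.012)
    ax=ex*np.cos(x[2])+ry*np.sin(x[2])
    print("  disc uv yaw",x,c,N,"axis",ax,"head",P-.0325*ax,"grip",P+.02*ax,"ez",ez)
    m=g(mm); h0=np.nanmedian(W[m][:,2]); x,c,N=fitpole(W,m,np.zeros(3),*I,h0); print("  mate",x,np.degrees(x[2]),c,N,h0)
    q=W[g(cm)]; b=q[(q[:,2]>.044)&(q[:,2]<.055)]; print("  carton rim",cv2.minAreaRect(b[:,:2].astype(np.float32)),np.median(b[:,2]),len(b))
    l=W[g(lm)]; l=l[~np.isnan(l[:,0])]; c0=l.mean(0); v=np.linalg.svd(l-c0,full_matrices=False)[2][2]; print("  lid normal",v,c0,'top',l[:,2].max())
E
python3 run.py
```

```text
scene bar ((0.49295926094055176, 0.2593521773815155), (0.345124214887619, 0.10772866755723953), 0.4568093419075012) rack origin [0.4929 0.2345 0.    ] psi 0.0069394851075687
  height over floor pct [0.0027 0.0177 0.0227 0.0248 0.029 ]
  disc uv yaw [ 0.0684 -0.002  -3.1447] 8.4089836589782e-06 221 axis [ 0.0026 -0.8191 -0.5736] head [0.4949 0.236  0.0887] grip [0.4951 0.193  0.0585] ez [ 0.004  -0.5736  0.8192]
  mate [ 0.4578 -0.2431 -0.1741] -9.973180072088288 8.22343685183718e-06 335 0.027105279620249778
  carton rim ((0.4768468737602234, -0.19370323419570923), (0.21437853574752808, 0.1686600297689438), 76.92682647705078) 0.04845735248364136 595
  lid normal [ 0.147   0.9736 -0.1748] [ 0.4589 -0.2867  0.1677] top 0.2647094043433924
top bar ((0.49273455142974854, 0.25458618998527527), (0.33991172909736633, 0.10985749214887619), 0.5123801231384277) rack origin [0.4926 0.2286 0.    ] psi 0.008538890481650716
  height over floor pct [0.0115 0.0212 0.0229 0.0244 0.0266]
  disc uv yaw [0.0593 0.0003 0.0658] 7.3260070168414805e-06 199 axis [-0.0727  0.8168  0.5723] head [0.4949 0.1694 0.0463] grip [0.4911 0.2122 0.0764] ez [ 0.0049 -0.5736  0.8192]
  mate [ 0.4618 -0.25   -0.2127] -12.185570037337207 7.463749572930526e-06 313 0.029033725867539495
  carton rim ((0.477163702249527, -0.1992798149585724), (0.21080337464809418, 0.16533246636390686), 76.86322021484375) 0.049249840906099296 586
  lid normal [-0.2137 -0.9648  0.1534] [ 0.4564 -0.2846  0.2038] top 0.26537239426321
```

```bash
sed -i 's/for th in np.arange(-3,3.2,.5)+x0\[2\]/for th in (-.3,0,.3)/' fit.py; python3 run.py | grep -E "disc|mate"; python3 -c "
from bench import ctrl;print([a for a in dir(ctrl) if a[0]!='_'])"
cat > plan.py <<'E'
import sys,numpy as np
from scipy.linalg import logm,expm
from scipy.spatial.transform import Rotation as R
from bench import ctrl
np.set_printoptions(precision=4,suppress=True)
def pose(p,Rm):
    T=np.eye(4);T[:3,:3]=Rm;T[:3,3]=p;return T
def now():
    s=ctrl.state();return pose(s['eef_pos'],R.from_quat(np.roll(s['ee_rot'],-1)).as_matrix())
def axes(x,z):   # tool x (approx), tool z
    z=np.array(z)/np.linalg.norm(z);x=np.array(x)-z*np.dot(x,z);x/=np.linalg.norm(x)
    return np.stack([x,np.cross(z,x),z],1)
def plan(T,N,T0=None):
    T0=now() if T0 is None else T0
    D=np.linalg.inv(T0)@T; X=expm(np.real(logm(D))/N)
    print(N,"rows of",X[:3,3],R.from_matrix(X[:3,:3]).as_rotvec())
    print(" way:",*[(T0@np.linalg.matrix_power(X,k))[:3,3].round(3) for k in np.linspace(0,N,5).astype(int)])
    return T
E
```

```text
disc uv yaw [ 0.0641 -0.001  -0.0447] 8.630548906771207e-06 221 axis [0.0391 0.8186 0.573 ] head [0.4928 0.1793 0.0489] grip [0.4949 0.2223 0.079 ] ez [ 0.004  -0.5736  0.8192]
  mate [ 0.4578 -0.2431 -0.1741] -9.973027070352659 8.223436848544276e-06 335 0.027105279620249778
  disc uv yaw [0.0593 0.0003 0.0658] 7.326007008139586e-06 199 axis [-0.0727  0.8168  0.5723] head [0.4949 0.1694 0.0463] grip [0.4911 0.2122 0.0764] ez [ 0.0049 -0.5736  0.8192]
  mate [ 0.4618 -0.25   -0.2127] -12.185485414189818 7.463749594110776e-06 313 0.029033725867539495
['IKError', 'capture', 'get_calibration', 'hand_in', 'pinch_z', 'silhouettes', 'state']
```

```bash
python3 - <<'E'
from plan import *
T0=now(); U=T0.copy(); U[2,3]+=.18
ez=np.array([.0045,-.5736,.8192])
A=pose([.493,.049,.40],axes([-.005,.8192,.5736],-ez))
plan(U,4); plan(A,24,U)
E
python3 -m pendant '[0,0,-0.045,0,0,0,1, 0,0,-0.045,0,0,0,1, 0,0,-0.045,0,0,0,1, 0,0,-0.045,0,0,0,0.44, 0,0,0,0,0,0,0.44]'
```

```text
4 rows of [ 0.     0.    -0.045] [ 0. -0.  0.]
 way: [0.217 0.613 0.227] [0.217 0.613 0.272] [0.217 0.613 0.317] [0.217 0.613 0.362] [0.217 0.613 0.407]
24 rows of [-0.0265 -0.0053 -0.0081] [-0.0155  0.0222  0.0493]
 way: [0.217 0.613 0.407] [0.346 0.511 0.445] [0.442 0.373 0.456] [0.493 0.213 0.44 ] [0.493 0.049 0.4  ]
t: 1.25
eef_pos: [0.2174, 0.6155, 0.4151]
ee_rot: [0.001, 0.17, 0.985, 0.006]
force: [-0.4, 0.7, 0.2]
finger_gap: 0.0802
```

```bash
python3 -m pendant '[-0.0265,-0.0053,-0.0081,-0.0155,0.0222,0.0493,0.44,-0.0265,-0.0053,-0.0081,-0.0155,0.0222,0.0493,0.44,-0.0265,-0.0053,-0.0081,-0.0155,0.0222,0.0493,0.44,-0.0265,-0.0053,-0.0081,-0.0155,0.0222,0.0493,0.44,-0.0265,-0.0053,-0.0081,-0.0155,0.0222,0.0493,0.44,-0.0265,-0.0053,-0.0081,-0.0155,0.0222,0.0493,0.44,-0.0265,-0.0053,-0.0081,-0.0155,0.0222,0.0493,0.44,-0.0265,-0.0053,-0.0081,-0.0155,0.0222,0.0493,0.44,-0.0265,-0.0053,-0.0081,-0.0155,0.0222,0.0493,0.44,-0.0265,-0.0053,-0.0081,-0.0155,0.0222,0.0493,0.44,-0.0265,-0.0053,-0.0081,-0.0155,0.0222,0.0493,0.44,-0.0265,-0.0053,-0.0081,-0.0155,0.0222,0.0493,0.44]' && python3 -m pendant '[-0.0265,-0.0053,-0.0081,-0.0155,0.0222,0.0493,0.44,-0.0265,-0.0053,-0.0081,-0.0155,0.0222,0.0493,0.44,-0.0265,-0.0053,-0.0081,-0.0155,0.0222,0.0493,0.44,-0.0265,-0.0053,-0.0081,-0.0155,0.0222,0.0493,0.44,-0.0265,-0.0053,-0.0081,-0.0155,0.0222,0.0493,0.44,-0.0265,-0.0053,-0.0081,-0.0155,0.0222,0.0493,0.44,-0.0265,-0.0053,-0.0081,-0.0155,0.0222,0.0493,0.44,-0.0265,-0.0053,-0.0081,-0.0155,0.0222,0.0493,0.44,-0.0265,-0.0053,-0.0081,-0.0155,0.0222,0.0493,0.44,-0.0265,-0.0053,-0.0081,-0.0155,0.0222,0.0493,0.44,-0.0265,-0.0053,-0.0081,-0.0155,0.0222,0.0493,0.44,-0.0265,-0.0053,-0.0081,-0.0155,0.0222,0.0493,0.44,0,0,0,0,0,0,0.44]' ; python3 -c "
from plan import *
ez=np.array([.0045,-.5736,.8192]);Rg=axes([-.005,.8192,.5736],-ez);G=np.array([.493,.221,.0723])
print(now(),ctrl.state()['joint_pos'])
P=pose(G+.1*ez,Rg);plan(P,8)"
```

```text
t: 2.45
eef_pos: [0.4421, 0.3714, 0.4559]
ee_rot: [-0.114, 0.447, 0.88, 0.113]
force: [0.1, -0.1, 0.5]
finger_gap: 0.0404
[[-0.5745  0.8124 -0.0994  0.4421]
 [ 0.7613  0.575   0.2996  0.3714]
 [ 0.3005  0.0965 -0.9489  0.4559]
 [ 0.      0.      0.      1.    ]] [-0.3623  0.1596 -0.2199  1.5091 -0.2797  1.3992  0.0901]
8 rows of [-0.0408 -0.006   0.0222] [-0.0232  0.0332  0.0737]
 way: [0.442 0.371 0.456] [0.472 0.316 0.387] [0.49  0.261 0.313] [0.497 0.21  0.235] [0.493 0.164 0.154]invalid input at $: expected 1 to 12 rows
```

Second call had 13 rows; resend with 12.

```bash
python3 -m pendant '[-0.0265,-0.0053,-0.0081,-0.0155,0.0222,0.0493,0.44,-0.0265,-0.0053,-0.0081,-0.0155,0.0222,0.0493,0.44,-0.0265,-0.0053,-0.0081,-0.0155,0.0222,0.0493,0.44,-0.0265,-0.0053,-0.0081,-0.0155,0.0222,0.0493,0.44,-0.0265,-0.0053,-0.0081,-0.0155,0.0222,0.0493,0.44,-0.0265,-0.0053,-0.0081,-0.0155,0.0222,0.0493,0.44,-0.0265,-0.0053,-0.0081,-0.0155,0.0222,0.0493,0.44,-0.0265,-0.0053,-0.0081,-0.0155,0.0222,0.0493,0.44,-0.0265,-0.0053,-0.0081,-0.0155,0.0222,0.0493,0.44,-0.0265,-0.0053,-0.0081,-0.0155,0.0222,0.0493,0.44,-0.0265,-0.0053,-0.0081,-0.0155,0.0222,0.0493,0.44,-0.0265,-0.0053,-0.0081,-0.0155,0.0222,0.0493,0.44]' ; python3 -m pendant '[0,0,0,0,0,0,0.44,0,0,0,0,0,0,0.44]';  python3 -c "
from plan import *
ez=np.array([.0045,-.5736,.8192]);Rg=axes([-.005,.8192,.5736],-ez);G=np.array([.493,.221,.0723])
print(ctrl.state()['joint_pos'])
P=pose(G+.08*ez,Rg);plan(P,10)"
```

```text
t: 3.65
eef_pos: [0.4917, 0.0476, 0.4005]
ee_rot: [-0.214, 0.673, 0.676, 0.212]
force: [-0.2, -0.3, 0.4]
finger_gap: 0.0403
t: 3.85
eef_pos: [0.4918, 0.0482, 0.4007]
ee_rot: [-0.214, 0.673, 0.676, 0.211]
force: [-1.0, 1.0, -0.4]
finger_gap: 0.0406
[ 0.142   0.1401  0.135   1.7534 -0.6055  1.4676  0.4142]
10 rows of [-0.0047  0.0003  0.0288] [-0.     -0.     -0.0002]
 way: [0.492 0.048 0.401] [0.492 0.074 0.348] [0.493 0.112 0.269] [0.493 0.137 0.217] [0.493 0.175 0.138]
```

```bash
python3 -m pendant '[-0.0047,0.0003,0.0288,0,0,0,0.44,-0.0047,0.0003,0.0288,0,0,0,0.44,-0.0047,0.0003,0.0288,0,0,0,0.44,-0.0047,0.0003,0.0288,0,0,0,0.44,-0.0047,0.0003,0.0288,0,0,0,0.44,-0.0047,0.0003,0.0288,0,0,0,0.44,-0.0047,0.0003,0.0288,0,0,0,0.44,-0.0047,0.0003,0.0288,0,0,0,0.44,-0.0047,0.0003,0.0288,0,0,0,0.44,-0.0047,0.0003,0.0288,0,0,0,0.44,0,0,0,0,0,0,0.44]' ;  python3 -c "
from h import *
from plan import *
ez=np.array([.0045,-.5736,.8192]);Rg=axes([-.005,.8192,.5736],-ez);G=np.array([.493,.221,.0723])
P=pose(G,Rg);plan(P,4)
o=[]
for n,(u,v) in (('scene',(410,235)),('top',(250,293))):
    p,d=ctrl.capture(n)
    T=now()
    for q,c in ((T[:3,3],(255,0,0)),(T[:3,3]+T[:3,1]*.02,(0,255,0)),(T[:3,3]-T[:3,1]*.02,(0,255,0)),(G+.007*ez,(255,0,255))):
        a,b=proj(n,q); cv2.circle(p,(int(round(a)),int(round(b))),0,c,-1)
    o.append(cv2.resize(p[v-60:v+60,u-60:u+20+0+20],(400,480),interpolation=cv2.INTER_NEAREST))
cv2.imwrite('pics/pre.png',np.hstack(o)[...,::-1])"
```

```text
t: 4.95
eef_pos: [0.4904, 0.1792, 0.136]
ee_rot: [-0.217, 0.67, 0.678, 0.21]
force: [-1.1, -0.4, -0.9]
finger_gap: 0.0404
4 rows of [-0.0006  0.0008  0.019 ] [-0.0021 -0.0005  0.0005]
 way: [0.49  0.179 0.136] [0.491 0.19  0.12 ] [0.492 0.2   0.104] [0.492 0.211 0.088] [0.493 0.221 0.072]
```

View pics/pre.png

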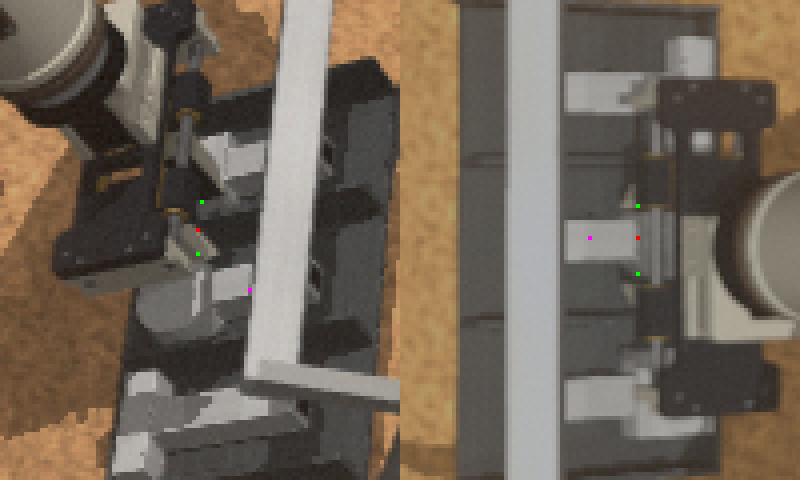

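The picture shows the open fingers (top crop, green at rows 205 and 273) centred on the stem (row 240), clear of the light bar. Going in.

```bash
python3 -m pendant '[-0.0006,0.0008,0.019,-0.002,0,0,0.44,-0.0006,0.0008,0.019,-0.002,0,0,0.44,-0.0006,0.0008,0.019,-0.002,0,0,0.44,0,0,0,0,0,0,0.44]';  python3 -c "
from plan import *
ez=np.array([.0045,-.5736,.8192]);Rg=axes([-.005,.8192,.5736],-ez);G=np.array([.493,.221,.0723])
P=pose(G,Rg);plan(P,3)"
```

```text
t: 5.45
eef_pos: [0.4957, 0.2078, 0.0909]
ee_rot: [-0.212, 0.672, 0.676, 0.214]
force: [-0.2, -0.1, -0.0]
finger_gap: 0.0404
3 rows of [ 0.     -0.0009  0.0076] [ 0.0015 -0.0004  0.0005]
 way: [0.496 0.208 0.091] [0.496 0.208 0.091] [0.495 0.212 0.085] [0.494 0.217 0.079] [0.493 0.221 0.072]
```

```bash
python3 -m pendant '[0,-0.0005,0.0076,0,0,0,0.44,0,-0.0005,0.0076,0,0,0,0.44,0,0,0.0076,0,0,0,0.44,0,0,0,0,0,0,0.44]'; python3 -m pendant '[0,0,0,0,0,0,0,0,0,0,0,0,0,0,0,0,0,0,0,0,0,0,0,0,0,0,0,0,0,0,0,0,0,0,0]'
```

```text
t: 5.85
eef_pos: [0.4944, 0.2205, 0.0715]
ee_rot: [-0.212, 0.673, 0.676, 0.213]
force: [0.2, 0.7, -1.3]
finger_gap: 0.0399
t: 6.35
eef_pos: [0.4951, 0.2197, 0.072]
ee_rot: [-0.212, 0.673, 0.676, 0.214]
force: [-0.4, -1.2, 1.3]
finger_gap: 0.0258
```

```bash
python3 -m pendant '[0,0,-0.01,0,0,0,0,0,0,-0.02,0,0,0,0,0,0,-0.02,0,0,0,0,0,0,-0.02,0,0,0,0,0,0,-0.025,0,0,0,0,0,0,-0.03,0,0,0,0,0,0,-0.03,0,0,0,0,0,0,-0.03,0,0,0,0,0,0,-0.03,0,0,0,0,0,0,-0.03,0,0,0,0]'; python3 - <<'E'
from h import *
from plan import *
p,d=ctrl.capture("scene"); p2,_=ctrl.capture("top")
a=np.hstack([cv2.resize(p[150:310,230:430],(400,320)),cv2.resize(p2[210:370,240:440],(400,320))])
cv2.imwrite('pics/lift.png',a[...,::-1])
ex=np.array([.974,-.227,0]) # carton y
C=np.array([.477,-.1965]);cx=np.array([-.227,-.974])
O=np.append(C-cx*.051,0)        # compartment centre
print('O',O)
Tt=pose(O+ex*.02+[0,0,.16],axes(ex,[0,0,-1])); plan(Tt,24)
E
```

```text
t: 7.35
eef_pos: [0.4938, 0.078, 0.2735]
ee_rot: [-0.212, 0.673, 0.676, 0.213]
force: [0.3, 0.8, -2.7]
finger_gap: 0.0257
O [ 0.4886 -0.1468  0.    ]
24 rows of [-0.0077  0.0095  0.0017] [-0.0224 -0.0184  0.0725]
 way: [0.497 0.076 0.276] [0.545 0.033 0.24 ] [ 0.564 -0.029  0.206] [ 0.551 -0.095  0.178] [ 0.508 -0.151  0.16 ]
```

View pics/lift.png

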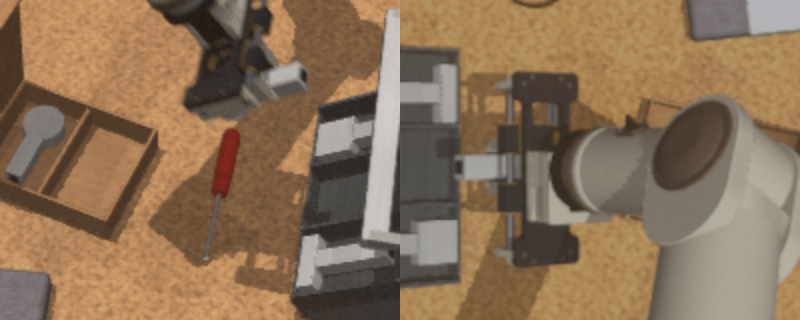

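The pole end is held at scene crop (290,80), the middle compartment is empty, and the square, tee and driver haven't moved. Moving to hover over the carton's empty half.

```bash
python3 -m pendant '[-0.0077,0.0095,0.0017,-0.0224,-0.0184,0.0725,0,-0.0077,0.0095,0.0017,-0.0224,-0.0184,0.0725,0,-0.0077,0.0095,0.0017,-0.0224,-0.0184,0.0725,0,-0.0077,0.0095,0.0017,-0.0224,-0.0184,0.0725,0,-0.0077,0.0095,0.0017,-0.0224,-0.0184,0.0725,0,-0.0077,0.0095,0.0017,-0.0224,-0.0184,0.0725,0,-0.0077,0.0095,0.0017,-0.0224,-0.0184,0.0725,0,-0.0077,0.0095,0.0017,-0.0224,-0.0184,0.0725,0,-0.0077,0.0095,0.0017,-0.0224,-0.0184,0.0725,0,-0.0077,0.0095,0.0017,-0.0224,-0.0184,0.0725,0,-0.0077,0.0095,0.0017,-0.0224,-0.0184,0.0725,0,-0.0077,0.0095,0.0017,-0.0224,-0.0184,0.0725,0]'; python3 -m pendant '[-0.0077,0.0095,0.0017,-0.0224,-0.0184,0.0725,0,-0.0077,0.0095,0.0017,-0.0224,-0.0184,0.0725,0,-0.0077,0.0095,0.0017,-0.0224,-0.0184,0.0725,0,-0.0077,0.0095,0.0017,-0.0224,-0.0184,0.0725,0,-0.0077,0.0095,0.0017,-0.0224,-0.0184,0.0725,0,-0.0077,0.0095,0.0017,-0.0224,-0.0184,0.0725,0,-0.0077,0.0095,0.0017,-0.0224,-0.0184,0.0725,0,-0.0077,0.0095,0.0017,-0.0224,-0.0184,0.0725,0,-0.0077,0.0095,0.0017,-0.0224,-0.0184,0.0725,0,-0.0077,0.0095,0.0017,-0.0224,-0.0184,0.0725,0,-0.0077,0.0095,0.0017,-0.0224,-0.0184,0.0725,0,-0.0077,0.0095,0.0017,-0.0224,-0.0184,0.0725,0]'; python3 -m pendant '[0,0,0,0,0,0,0,0,0,0,0,0,0,0]'; cat > pl.py <<'E'
from plan import *
ex=np.array([.974,-.227,0]);C=np.array([.477,-.1965]);cx=np.array([-.227,-.974]);O=np.append(C-cx*.051,0)
import sys
print(now()[:3],ctrl.state()['joint_pos'])
plan(pose(O+ex*.02+[0,0,float(sys.argv[1])],axes(ex,[0,0,-1])),int(sys.argv[2]))
E
python3 pl.py .08 5
```

```text
t: 8.65
eef_pos: [0.5613, -0.0241, 0.2002]
ee_rot: [-0.12, 0.934, 0.315, 0.116]
force: [0.5, -0.6, -2.5]
finger_gap: 0.0257
t: 9.85
eef_pos: [0.5051, -0.1472, 0.1551]
ee_rot: [-0.001, 0.994, -0.113, -0.005]
force: [0.8, 0.7, -2.2]
finger_gap: 0.026
t: 10.05
eef_pos: [0.5061, -0.147, 0.1557]
ee_rot: [-0.002, 0.994, -0.111, -0.004]
force: [0.7, -0.0, -2.3]
finger_gap: 0.0257
[[ 0.9754 -0.2203 -0.0076  0.5061]
 [-0.2203 -0.9754  0.0045 -0.147 ]
 [-0.0084 -0.0028 -1.      0.1557]] [-0.2448  0.3888  0.5872  1.9452 -0.2751  0.8954 -1.3092]
5 rows of [0.0006 0.0008 0.0151] [-0.0005  0.0017  0.0014]
 way: [ 0.506 -0.147  0.156] [ 0.506 -0.148  0.141] [ 0.507 -0.149  0.125] [ 0.507 -0.15   0.11 ] [ 0.508 -0.151  0.08 ]
```

```bash
python3 -m pendant '[0.0006,0.0008,0.015,-0.0005,0.0017,0.0014,0,0.0006,0.0008,0.015,-0.0005,0.0017,0.0014,0,0.0006,0.0008,0.015,-0.0005,0.0017,0.0014,0,0.0006,0.0008,0.015,-0.0005,0.0017,0.0014,0,0.0006,0.0008,0.015,-0.0005,0.0017,0.0014,0,0,0,0,0,0,0,0]'; python3 pl.py .0125 5; python3 - <<'E'
from h import *
p,d=ctrl.capture("scene"); p2,_=ctrl.capture("top")
a=np.hstack([cv2.resize(p[140:290,190:340],(400,400)),cv2.resize(p2[230:380,330:480],(400,400))])
cv2.imwrite('pics/hov.png',a[...,::-1])
E
```

```text
t: 10.65
eef_pos: [0.5068, -0.1514, 0.0796]
ee_rot: [-0.0, 0.993, -0.115, -0.001]
force: [-0.4, 0.4, -3.1]
finger_gap: 0.0259
[[ 0.9736 -0.2281 -0.0023  0.5068]
 [-0.2281 -0.9736  0.0006 -0.1514]
 [-0.0024 -0.0001 -1.      0.0796]] [-0.1817  0.5066  0.5258  1.9909 -0.3694  0.7403 -1.2341]
5 rows of [ 0.0003 -0.0001  0.0134] [-0.      0.0005 -0.0002]
 way: [ 0.507 -0.151  0.08 ] [ 0.507 -0.151  0.066] [ 0.507 -0.151  0.053] [ 0.508 -0.151  0.039] [ 0.508 -0.151  0.012]
```

View pics/hov.png

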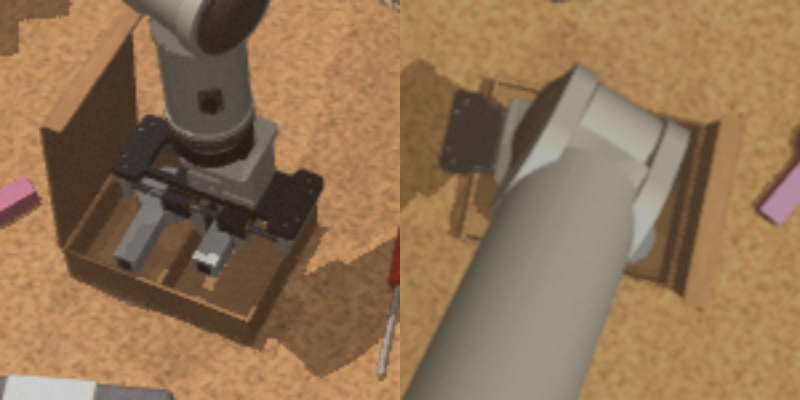

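The scene crop shows the stem end at (208,262), over the empty half and parallel to the twin at (125,262), with the heads at the same end. Lowering.

```bash
python3 -m pendant '[0.0003,0,0.015,0,0,0,0,0.0003,0,0.015,0,0.0005,0,0,0.0003,0,0.015,0,0.0005,0,0,0.0003,0,0.010,0,0.0005,0,0,0.0003,0,0.005,0,0.0005,0,0,0,0,0,0,0,0,0]'; python3 -m pendant '[0,0,0.002,0,0,0,0,0,0,0.002,0,0,0,0,0,0,0.002,0,0,0,0,0,0,0,0,0,0,0]'
```

```text
t: 11.35
eef_pos: [0.509, -0.1529, 0.0204]
ee_rot: [0.0, 0.993, -0.116, 0.001]
force: [-0.4, 0.5, -2.3]
finger_gap: 0.026
t: 11.75
eef_pos: [0.5098, -0.1528, 0.0155]
ee_rot: [0.0, 0.993, -0.116, 0.002]
force: [-0.3, -0.5, -2.2]
finger_gap: 0.026
```

```bash
python3 -m pendant '[0,0,0.002,0,0,0,0,0,0,0,0,0,0,0]'; python3 -m pendant '[0,0,0.0015,0,0,0,0,0,0,0,0,0,0,0]'; python3 -m pendant '[0,0,0.0015,0,0,0,0,0,0,0,0,0,0,0]'
```

```text
t: 11.95
eef_pos: [0.5097, -0.1528, 0.0133]
ee_rot: [0.0, 0.993, -0.116, 0.001]
force: [-0.8, 0.4, -2.4]
finger_gap: 0.0258
t: 12.15
eef_pos: [0.5097, -0.1529, 0.0118]
ee_rot: [0.0, 0.993, -0.116, 0.001]
force: [-0.7, -0.6, -2.0]
finger_gap: 0.0259
t: 12.35
eef_pos: [0.51, -0.153, 0.0105]
ee_rot: [0.0, 0.993, -0.116, 0.002]
force: [0.4, 0.1, -0.8]
finger_gap: 0.0258
```

```bash
python3 -m pendant '[0,0,0.001,0,0,0,0,0,0,0,0,0,0,0]'; python3 -m pendant '[0,0,0.001,0,0,0,0,0,0,0,0,0,0,0]'
```

```text
t: 12.55
eef_pos: [0.51, -0.153, 0.0104]
ee_rot: [0.0, 0.993, -0.116, 0.002]
force: [-3.1, 1.4, 9.4]
finger_gap: 0.0261
t: 12.75
eef_pos: [0.51, -0.153, 0.0103]
ee_rot: [-0.0, 0.993, -0.116, 0.002]
force: [-6.7, 2.0, 20.0]
finger_gap: 0.0257
```

On the floor. I ease off the pressure, open just enough for the compartment, and rise.

```bash
python3 -m pendant '[0,0,-0.0018,0,0,0,0,0,0,0,0,0,0,0,0,0,0,0,0,0,0.36,0,0,0,0,0,0,0.42,0,0,0,0,0,0,0.42]'; python3 -m pendant '[0,0,-0.01,0,0,0,0.42,0,0,-0.02,0,0,0,0.42,0,0,-0.03,0,0,0,0.42,0,0,-0.045,0,0,0,0.42,0,0,-0.045,0,0,0,0.3,0,0,-0.045,0,0,0,0,0,0,0,0,0,0,0]'; python3 - <<'E'
from h import *
from plan import *
print(now()[:3,3])
p,d=ctrl.capture("scene"); p2,_=ctrl.capture("top")
a=np.hstack([cv2.resize(p[140:290,190:340],(400,400)),cv2.resize(p2[230:380,330:480],(400,400))])
cv2.imwrite('pics/rel.png',a[...,::-1])
E
```

```text
t: 13.25
eef_pos: [0.5098, -0.153, 0.0101]
ee_rot: [0.001, 0.993, -0.116, 0.001]
force: [0.2, -0.3, 0.1]
finger_gap: 0.0382
t: 13.95
eef_pos: [0.5132, -0.1544, 0.212]
ee_rot: [0.0, 0.993, -0.116, 0.007]
force: [0.5, -0.2, 1.0]
finger_gap: 0.0189
[ 0.5132 -0.1544  0.212 ]
```

View pics/rel.png

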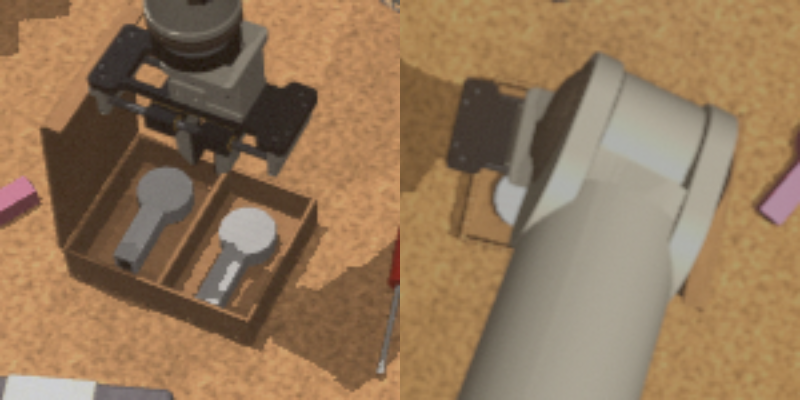

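Released cleanly: the head is at crop (247,232) and the stem end at (210,300), flat, parallel to the twin, heads at the same end. Next is the lid: up and over, then behind it with shut fingers.

```bash
python3 -m pendant '[0,0,-0.05,0,0,0,0,0,0,-0.05,0,0,0,0,0,0,-0.05,0,0,0,0,0,0,0,0,0,0,0]'; cat > lp.py <<'E'
from plan import *
C=np.array([.477,-.1965]);cx=np.array([-.227,-.974]);cy=np.array([.974,-.227])
Rl=axes([.227,.974,0],[0,0,-1])
def P(x,z,y=0): return pose(np.append(C+cx*x+cy*y,z),Rl)
def where():
    T=now();d=T[:2,3]-C;print("carton x,y,z",d@cx,d@cy,T[2,3]);return T
E
python3 -c "
from lp import *
T=where();plan(P(.20,.36),16);print(ctrl.state()['joint_pos'])"
```

```text
t: 14.45
eef_pos: [0.5115, -0.1538, 0.3606]
ee_rot: [0.001, 0.993, -0.116, 0.006]
force: [-0.6, -0.4, -0.3]
finger_gap: 0.0007
carton x,y,z -0.04944224814050759 0.0239039324370989 0.36058738810037116
16 rows of [-0.0128  0.0117 -0.    ] [ 0.0006 -0.0006 -0.0984]
 way: [ 0.511 -0.154  0.361] [ 0.457 -0.196  0.36 ] [ 0.422 -0.256  0.36 ] [ 0.413 -0.325  0.36 ] [ 0.432 -0.391  0.36 ]
[-0.3449  0.1667  0.6739  1.704  -0.1093  1.2963 -1.4524]
```

```bash
python3 -m pendant '[-0.0128,0.0117,0,0,0,-0.0984,0,-0.0128,0.0117,0,0,0,-0.0984,0,-0.0128,0.0117,0,0,0,-0.0984,0,-0.0128,0.0117,0,0,0,-0.0984,0,-0.0128,0.0117,0,0,0,-0.0984,0,-0.0128,0.0117,0,0,0,-0.0984,0,-0.0128,0.0117,0,0,0,-0.0984,0,-0.0128,0.0117,0,0,0,-0.0984,0]'; python3 -m pendant '[-0.0128,0.0117,0,0,0,-0.0984,0,-0.0128,0.0117,0,0,0,-0.0984,0,-0.0128,0.0117,0,0,0,-0.0984,0,-0.0128,0.0117,0,0,0,-0.0984,0,-0.0128,0.0117,0,0,0,-0.0984,0,-0.0128,0.0117,0,0,0,-0.0984,0,-0.0128,0.0117,0,0,0,-0.0984,0,-0.0128,0.0117,0,0,0,-0.0984,0,0,0,0,0,0,0,0]';python3 -c "
from lp import *
T=where();plan(P(.20,.225),5);print(ctrl.state()['joint_pos'])"
```

```text
t: 15.25
eef_pos: [0.4185, -0.2542, 0.3531]
ee_rot: [-0.0, 0.961, 0.276, -0.0]
force: [0.3, 1.0, 0.5]
finger_gap: 0.0003
t: 16.15
eef_pos: [0.4285, -0.3904, 0.3528]
ee_rot: [0.0, 0.783, 0.622, -0.001]
force: [-1.2, -0.5, 0.6]
finger_gap: 0.0002
carton x,y,z 0.1998954240001488 -0.0031748182714911675 0.3527643699159159
5 rows of [-0.      0.0006  0.0256] [-0.0002  0.0002  0.    ]
 way: [ 0.429 -0.39   0.353] [ 0.429 -0.391  0.327] [ 0.43  -0.391  0.302] [ 0.43  -0.391  0.276] [ 0.432 -0.391  0.225]
[ 0.1304  0.2936  0.7112  1.6    -0.1949  1.3212  0.64  ]
```

```bash
python3 -m pendant '[0,0.0006,0.0256,0,0,0,0,0,0.0006,0.0256,0,0,0,0,0,0.0006,0.0256,0,0,0,0,0,0.0006,0.0256,0,0,0,0,0,0.0006,0.0256,0,0,0,0,0,0,0,0,0,0,0]'; python3 -m pendant '[0.01,0,0,0,0,0,0,0.01,0,0,0,0,0,0,0.01,0,0,0,0,0,0,0.01,0,0,0,0,0,0,0.01,0,0,0,0,0,0,0.01,0,0,0,0,0,0,0.01,0,0,0,0,0,0]';python3 -c "
from lp import *
T=where()
p=P(.05,.225);plan(p,8)
a=P(.05,.225)
f=.010;t=.004
for th in(1.2,.95,.7,.45,.25,.1,.03):
    r=.175; x=.105-r*np.cos(th)+t*np.sin(th)+f; z=.0505+r*np.sin(th)+t*np.cos(th); print(th,round(x,4),round(z,4))"
```

```text
t: 16.75
eef_pos: [0.4301, -0.3868, 0.2226]
ee_rot: [-0.003, 0.783, 0.621, -0.0]
force: [-0.6, 0.7, -0.6]
finger_gap: 0.0005
t: 17.45
eef_pos: [0.4487, -0.321, 0.2274]
ee_rot: [0.002, 0.783, 0.622, 0.001]
force: [0.8, -0.3, -0.1]
finger_gap: 0.0006
carton x,y,z 0.12764750956784318 0.0006809902742113112 0.22744982960598098
8 rows of [ 0.0097 -0.0001  0.0003] [0.0004 0.0001 0.0001]
 way: [ 0.449 -0.321  0.227] [ 0.453 -0.302  0.227] [ 0.457 -0.283  0.226] [ 0.461 -0.264  0.226] [ 0.466 -0.245  0.225]
1.2 0.0553 0.2151
0.95 0.0165 0.1952
0.7 -0.0163 0.1663
0.45 -0.0408 0.1302
0.25 -0.0536 0.0977
0.1 -0.0587 0.072
0.03 -0.0598 0.0597
```

```bash
python3 -m pendant '[0.0104,0,0.0017,0,0,0,0,0.0104,0,0.0017,0,0,0,0,0.0104,0,0.0017,0,0,0,0,0.0104,0,0.0017,0,0,0,0,0.0104,0,0.0017,0,0,0,0,0.0104,0,0.0017,0,0,0,0,0.0104,0,0.0017,0,0,0,0]'; cat > lid.py <<'E'
from h import *
from lp import *
T=where()
p,d=ctrl.capture("scene");W=cloud("scene",d)
for s in ctrl.silhouettes("lid","scene")[:1]:
    q=W[cv2.erode(s['region'].astype(np.uint8),np.ones((3,3))).astype(bool)];q=q[~np.isnan(q[:,0])]
    c0=np.median(q,0);v=np.linalg.svd(q-q.mean(0),full_matrices=False)[2][2]
    a=q[:,:2]-C; print("lid p",s['p'],"normal",v,"x range",np.percentile(a@cx,[2,98]),"z",np.percentile(q[:,2],[2,98]))
E
python3 lid.py
```

```text
t: 18.15
eef_pos: [0.4649, -0.2503, 0.2151]
ee_rot: [0.001, 0.783, 0.622, 0.001]
force: [-0.2, -1.3, -0.6]
finger_gap: 0.0001
carton x,y,z 0.055142389148455276 0.00041930511342248454 0.21505512272699323
lid p 0.94 normal [ 0.2148  0.8903 -0.4016] x range [0.0143 0.086 ] z [0.0918 0.2487]
```

The lid follows (about 1.16 rad). Continuing along the arc.

```bash
python3 -m pendant '[0.013,0,0.0067,0,0,0,0,0.013,0,0.0067,0,0,0,0,0.013,0,0.0067,0,0,0,0,0.011,0,0.0097,0,0,0,0,0.011,0,0.0097,0,0,0,0,0.011,0,0.0097,0,0,0,0,0.0082,0,0.012,0,0,0,0,0.0082,0,0.012,0,0,0,0,0.0082,0,0.012,0,0,0,0,0.0043,0,0.0108,0,0,0,0,0.0043,0,0.0108,0,0,0,0,0.0043,0,0.0108,0,0,0,0]'; python3 lid.py
```

```text
t: 19.45
eef_pos: [0.4898, -0.1445, 0.0967]
ee_rot: [0.001, 0.783, 0.622, 0.001]
force: [-1.0, -0.9, 0.6]
finger_gap: 0.0004
carton x,y,z -0.053587616753273504 0.000696359626970192 0.0966763860201032
lid p 0.83 normal [-0.0567 -0.2264  0.9724] x range [-0.1035  0.0957] z [0.0538 0.1061]
```

```bash
python3 -m pendant '[0.0017,0,0.0086,0,0,0,0,0.0017,0,0.0086,0,0,0,0,0.0017,0,0.0086,0,0,0,0,0.0005,0,0.006,0,0,0,0,0.0005,0,0.006,0,0,0,0,0,0,0.002,0,0,0,0,0,0,0,0,0,0,0]'; python3 -m pendant '[0,0,0.002,0,0,0,0,0,0,0,0,0,0,0]'; python3 -m pendant '[0,0,0.0015,0,0,0,0,0,0,0,0,0,0,0]'
```

```text
t: 20.25
eef_pos: [0.4912, -0.1386, 0.0575]
ee_rot: [0.001, 0.783, 0.622, 0.0]
force: [-0.4, -0.6, 0.1]
finger_gap: 0.0007
t: 20.45
eef_pos: [0.4915, -0.1387, 0.0559]
ee_rot: [0.001, 0.783, 0.622, 0.001]
force: [0.1, -0.9, -0.3]
finger_gap: 0.0007
t: 20.65
eef_pos: [0.4917, -0.1387, 0.0548]
ee_rot: [0.001, 0.783, 0.622, 0.001]
force: [-1.4, -0.0, 3.4]
finger_gap: 0.0001
```

```bash
python3 -m pendant '[0,0,0.001,0,0,0,0,0,0,0,0,0,0,0]'; python3 lid.py
```

```text
t: 20.85
eef_pos: [0.4917, -0.1387, 0.0545]
ee_rot: [0.001, 0.783, 0.622, 0.001]
force: [-3.9, 2.0, 13.2]
finger_gap: 0.0004
carton x,y,z -0.059621301081847405 0.0012481209733969166 0.054522491249591194
lid p 0.98 normal [ 0.0018  0.0001 -1.    ] x range [-0.1019  0.0945] z [0.048  0.0598]
```

Shut and pressed at 13 N. Retreating and looking.

```bash
python3 -m pendant '[0,0,-0.005,0,0,0,0,0,0,-0.02,0,0,0,0,0,0,-0.04,0,0,0,0,0,0,-0.05,0,0,0,0,0,0,-0.05,0,0,0,0,0,0,-0.05,0,0,0,0,-0.03,0,0,0,0,0,0,-0.03,0,0,0,0,0,0,0,0,0,0,0,0,0]'; python3 lid.py; python3 - <<'E'
from h import *
S=np.load("pics/Wscene.npy"); p,d=ctrl.capture("scene");W=cloud("scene",d); p2,_=ctrl.capture("top")
for n,o in(("tee",(400,280)),("square",(401,217))):
    for s in ctrl.silhouettes(n,"scene")[:3]: print(n,s['p'],s['pixel'])
a=np.hstack([cv2.resize(p,(400,300)),cv2.resize(p2,(400,300))]); b=cv2.resize(p[130:290,150:470],(800,400)); 
cv2.imwrite('pics/end.png',b[...,::-1])
E
```

```text
t: 21.85
eef_pos: [0.4759, -0.2013, 0.2694]
ee_rot: [0.003, 0.785, 0.62, 0.001]
force: [0.1, 0.6, 0.7]
finger_gap: 0.0003
carton x,y,z 0.004962876739901104 2.2740209216107742e-05 0.2694138542323063
lid p 0.87 normal [ 0.0022  0.0031 -1.    ] x range [-0.1024  0.0941] z [0.048 0.06 ]
tee 0.9 [393.1, 279.9]
square 0.73 [400.7, 218.5]
square 0.16 [420.9, 248.8]
```

View pics/end.png

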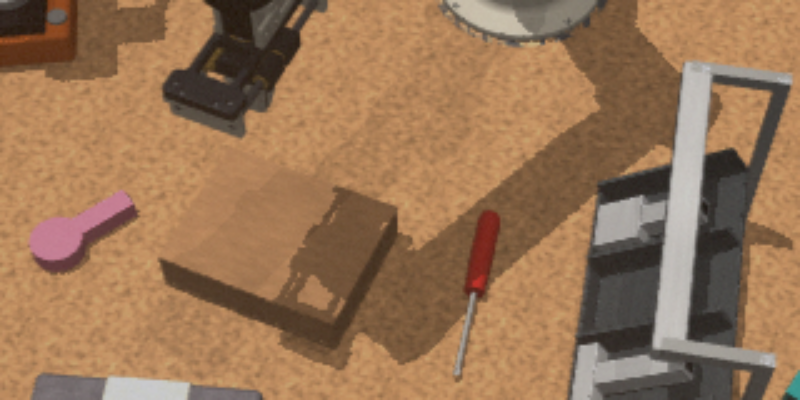

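The lid lies flat and shut at crop (280,250). The square, tee, driver and pink look-alike are where they were, and the arm is clear.

```bash
python3 -c "
from bench import ctrl
print(ctrl.hand_in())"
```

```text
the job is handed in; nothing more can be done
None
```

The job is done and handed in at about 22 s of the 58 s allowed.

**What I did:** I took the plain round-headed pole end from the rack's middle compartment, reaching in square to the sloped floor. I lowered it onto the floor of the carton's empty half, beside its twin with its head at the same end. Contact was about 20 N at most, and I eased that off before letting go. Then I pushed the lid over from behind with the fingers shut and pressed it closed at about 13 N.

**Last checks:**
- **Lid:** after I backed off, it lay flat within 0.3° (surface at about 0.05 m), with the arm about 0.2 m above it.
- **Pole end:** the picture taken before closing showed it flat, parallel to the twin and not touching the divider. It lay slightly nearer the end wall at its stem.
- **Other things:** the square, tee, driver and pink piece showed no visible change. I did not check the tape roll, glue, curtain pack or turquoise piece again at the end, but the arm never worked near them.

**Disagreements:** the two cameras differed by about 6 mm in y, and by up to 6° in the disc's angle, so I used values midway between them. One move was refused for having 13 rows and was sent again with 12.

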